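# Straightedge check of the staves before glue-up

## Task

Three or four oak staves lie in a row on the grey pressing board, ready for gluing: lift the straightedge off its hooks and check them one after another, from the robot's left to its right. Lay the straightedge along the middle of each stave's face and press it down firmly for a moment, first at its end nearer the robot, then at its far end, to feel whether it rocks. Lay every stave on which it rocks in the white tub, leave the ones that are flat lying on the pressing board, and hang the straightedge back across both hooks.

Things in the scene. Friction and masses are not known exactly. Their poses are not given: they have to be found in the camera images.
- straightedge: Aluminium box-section straightedge, a bar 200 x 22 x 22 mm, mass about 0.18 kg. Origin: its centre; x along its length. It starts lying across the two hooks of the rack. Lying on a round-faced stave (middle on middle) it dips 3 to 4 mm (tilts 0.05 rad) under a pressed end and levels again when let go; on a flat stave it does not tilt.
- rack: Fixed wooden tool rack, left or right of the pressing board: foot 110 (x) x 190 (y) x 18 mm, two posts 24 mm wide, 130 mm high at y = +-65 mm, x = 29 to 51 mm, each with a 6 mm steel hook running level to -x, 105 mm up, and turning up at x = -40 mm, tip 131 mm up. The straightedge lies along the rack's y, between upturned tips and posts. Origin: centre of the foot's underside.
- rack_seat (a point): Where the straightedge's centre rests when hung: midway between the two hooks, at rack x = -6 mm, height 119 mm. Axes as the rack's.
- pressing_board: Fixed grey laminate-faced pressing board, 320 (x) x 470 (y) x 18 mm, on which the staves lie in a row, about 115 mm apart. Origin: centre of its underside.
- tub: Fixed open white plastic tub, 300 (x) x 210 (y) x 36 mm high, walls and floor 5 mm, left or right of the pressing board. Origin: centre of its underside. It takes two staves side by side along its x (at y = -42 and +42 mm), and more on top of them.
- bowl: White bowl, 100 mm wide, 50 mm high, on the bench near the pressing board; not part of the job. Origin: centre of its underside.
- glue_pot: Grey jar with lid, 60 mm wide, 60 mm high, on the bench near the pressing board; not part of the job. Origin: centre of its underside.
- brush: Brush lying on the bench on the bench near the pressing board; not part of the job, often absent. Origin: middle of its underside.
- stave_1a: Oak stave, 240 (x) x 44 (y) mm, 0.16 kg. x runs along it, away from the robot. Origin: centre of its underside. The first from the robot's left (+y). Either this one or stave_1b is there, never both. Face flat (22 mm thick) or round: 25 mm thick over the middle 40 mm, falling evenly (slope 0.05) to 20 mm at both ends; underside flat. Both look much alike.
- stave_1b: Oak stave, 240 (x) x 44 (y) mm, 0.16 kg. x runs along it, away from the robot. Origin: centre of its underside. The first from the robot's left (+y). Either this one or stave_1a is there, never both. Face flat (22 mm thick) or round: 25 mm thick over the middle 40 mm, falling evenly (slope 0.05) to 20 mm at both ends; underside flat. Both look much alike.
- stave_2a: Oak stave, 240 (x) x 44 (y) mm, 0.16 kg. x runs along it, away from the robot. Origin: centre of its underside. The second from the robot's left (+y). Either this one or stave_2b is there, never both. Face flat (22 mm thick) or round: 25 mm thick over the middle 40 mm, falling evenly (slope 0.05) to 20 mm at both ends; underside flat. Both look much alike.
- stave_2b: Oak stave, 240 (x) x 44 (y) mm, 0.16 kg. x runs along it, away from the robot. Origin: centre of its underside. The second from the robot's left (+y). Either this one or stave_2a is there, never both. Face flat (22 mm thick) or round: 25 mm thick over the middle 40 mm, falling evenly (slope 0.05) to 20 mm at both ends; underside flat. Both look much alike.
- stave_3a: Oak stave, 240 (x) x 44 (y) mm, 0.16 kg. x runs along it, away from the robot. Origin: centre of its underside. The third from the robot's left (+y). Either this one or stave_3b is there, never both. Face flat (22 mm thick) or round: 25 mm thick over the middle 40 mm, falling evenly (slope 0.05) to 20 mm at both ends; underside flat. Both look much alike.
- stave_3b: Oak stave, 240 (x) x 44 (y) mm, 0.16 kg. x runs along it, away from the robot. Origin: centre of its underside. The third from the robot's left (+y). Either this one or stave_3a is there, never both. Face flat (22 mm thick) or round: 25 mm thick over the middle 40 mm, falling evenly (slope 0.05) to 20 mm at both ends; underside flat. Both look much alike.
- stave_4a: Oak stave, 240 (x) x 44 (y) mm, 0.16 kg. x runs along it, away from the robot. Origin: centre of its underside. The fourth from the robot's left (+y). Either this one or stave_4b is there, or neither. Face flat (22 mm thick) or round: 25 mm thick over the middle 40 mm, falling evenly (slope 0.05) to 20 mm at both ends; underside flat. Both look much alike.
- stave_4b: Oak stave, 240 (x) x 44 (y) mm, 0.16 kg. x runs along it, away from the robot. Origin: centre of its underside. The fourth from the robot's left (+y). Either this one or stave_4a is there, or neither. Face flat (22 mm thick) or round: 25 mm thick over the middle 40 mm, falling evenly (slope 0.05) to 20 mm at both ends; underside flat. Both look much alike.
Things that resemble listed ones, but are neither listed nor needed, are in the scene too. What is shaped like the stave_2a but purple is not meant.

How it is judged:
By the outcome, as a careful person would: the job done as asked, in the order asked, and still so for the second after the job is handed in, with the robot touching nothing.
Of stave_1a, stave_1b only 1 to 1 are there at a start; the rules pass over those that are not, and their reading is None.
Of stave_2a, stave_2b only 1 to 1 are there at a start; the rules pass over those that are not, and their reading is None.
Of stave_3a, stave_3b only 1 to 1 are there at a start; the rules pass over those that are not, and their reading is None.
Of stave_4a, stave_4b, brush only 1 to 1 are there at a start; the rules pass over those that are not, and their reading is None.
At some moment in a run one of stave_1a, stave_1b, stave_2a, stave_2b, stave_3a, stave_3b, stave_4a, stave_4b may be knocked a few centimetres aside while the robot is not near it.
Once in a run the grip may slacken for a moment while it holds something.
It also fails if it takes over 210 s, if anything falls off the work surface, if the arm or the gripper's body presses on something with over 40 N, if the wrist force passes 120 N, or if a joint passes its speed limit or range.

## Robot

A 6-joint arm with a two-finger parallel gripper is mounted at the origin on the work surface. World frame = base frame: x ahead of the robot, y to its left, z up, the work surface at z = 0. Lengths are in mm, angles in rad, forces in N, time in s.
With the tool pointing down it reaches from about 400 to 825 mm from the base axis. Payload 7 kg.
Tool frame: the origin (TCP) lies at the very end of the fingers, on their centre line; the grasp point (between the pads) lies 19 mm behind it; z points along the fingers, y is the line along which they close (so a half turn about z gives the same grasp; the last joint's range is limited). The gripper opens to 88 mm and grips with 3 to 60 N. Pads are 19 mm wide; open, the fingers measure 130 mm over their backs; the gripper's body (78 mm by 193 mm) begins 47 mm behind the grasp point.
Start: joints at [1.56, 0.359, 0.012, 0, -1.224, -0.288], TCP at [198.711, 645.065, 226.561] pointing down, gripper open.
Joint ranges: [-3.07, 3.07], [-1.43, 2.12], [-1.02, 1.25], [-3.03, 1.67], [-3.05, -0], [-3.03, 3.03]. Speed limits (rad/s): [2.39, 2.39, 3.01, 3.14, 3.14, 3.14].

## Interface

Orientations are given as a unit quaternion [x, y, z, w].
In Python, from plant import bot gives the robot as it stands. Calls block until the motion is done:
- bot.move_ptp(position, orientation): joint-space move of the TCP to a pose.
- bot.line_to(position, velocity=150, ori=None): straight line of the TCP; ori=None keeps the orientation; velocity is the mean speed in mm/s.
- bot.move_joints(angles): joint-space move.
- bot.move_gripper(opening, force=None): finger opening in mm; force is the grip in N (None keeps the last); returns when the fingers have stopped.
- bot.pause(seconds).
- bot.solve_ik(position, orientation): joint angles nearest the present ones, or None.
- bot.read_state(): the state.
- bot.camera(name): name is "side" or "top"; returns the picture (420x560x3 uint8, red, green, blue); there is no depth.
- bot.get_calibration(name): a dict with "fx", "fy", "cx", "cy" (pixels), "view" (4x4, takes a point from world to camera coordinates). Camera axes: x right, y up, looking along -z (the intrinsics and any distortion apply to the point x, -y, -z); pixel columns grow to the right and rows downward; lengths in mm; the calibration is good to about 2 mm. A picture is of the moment at which its call begins. get_calibration takes no time and is no camera call.
A pose or a line that the arm cannot do raises bot.Unreachable and nothing moves.
- bot.close_job(): hands the job in; it is judged then, once.
The state is a dict: "t": time; "joint_pos": joint angles; "qvel": joint speeds; "tau": joint torques, N m; "tcp_pos": TCP position; "eef_rot": TCP orientation; "contact_force": force on the tool from outside, world axes, zero at the start; "moment": the same for the moment, N m; "width": finger opening in mm; "finger_force": force on a finger pad.
Only numpy, scipy, OpenCV 4.12 (cv2) and the standard library are available. Lean on these libraries where they do the work, as an engineer would, in place of code of your own. Each camera call takes 0.05 s, during which the arm holds its last target. There are 200 camera calls.

## Working session

There is one attempt and no reset: what is moved stays moved. The work goes in short steps, each a Python script; the robot and the scene stay as the last script left them, time stands still between calls to the robot, and variables do not carry over. Pictures are saved under pics/ and viewed, at most 14 in all, crops included, and the job is handed in when it is done.

```bash
ls; mkdir -p pics
python3 - <<'E'
from plant import bot
import cv2
for n in("top","side"):
    im=bot.camera(n); cv2.imwrite(f"pics/{n}0.png",cv2.cvtColor(im,cv2.COLOR_RGB2BGR))
    c=bot.get_calibration(n); print(n,c)
s=bot.read_state(); print(s)
E
```

```text
pics
top {'fx': 419.12347762413293, 'fy': 419.12347762413293, 'cx': 273.07334954723126, 'cy': 207.4338484968176, 'view': array([[-2.72300669e-02, -9.99618620e-01, -4.59766005e-03,
         2.64739839e+01],
       [ 9.94574007e-01, -2.75540446e-02,  1.00316097e-01,
        -5.07952996e+02],
       [-1.00404522e-01, -1.84109916e-03,  9.94944995e-01,
        -1.24745516e+03],
       [ 0.00000000e+00,  0.00000000e+00,  0.00000000e+00,
         1.00000000e+00]])}
side {'fx': 459.93062860997185, 'fy': 459.93062860997185, 'cx': 276.6399508999437, 'cy': 204.81983390286354, 'view': array([[ 9.91837451e-01, -1.26751048e-01, -1.38796030e-02,
        -4.93477555e+02],
       [ 7.65557706e-02,  5.04907785e-01,  8.59771680e-01,
        -1.27184822e+02],
       [-1.01969042e-01, -8.53816315e-01,  5.10489975e-01,
        -1.08502443e+03],
       [ 0.00000000e+00,  0.00000000e+00,  0.00000000e+00,
         1.00000000e+00]])}
{'t': 0.1, 'joint_pos': array([ 1.56009922e+00,  3.59331839e-01,  1.12189909e-02, -3.13385188e-04,
       -1.22409927e+00, -2.88119380e-01]), 'qvel': array([-0.00200125, -0.00299186,  0.00276019, -0.00162305,  0.0015776 ,
       -0.00023146]), 'tau': array([-5.73526868e-04, -5.84163487e+01,  2.93751866e+01,  7.01570034e+00,
        1.01604976e-02, -4.88922694e-05]), 'tcp_pos': array([198.5962359 , 644.70113811, 225.73459984]), 'eef_rot': array([ 9.88851135e-01, -1.48905709e-01, -4.80380963e-05,  7.21467696e-04]), 'contact_force': array([-0.54137363, -0.67516756, -0.63160486]), 'moment': array([ 0.00954669,  0.01839352, -0.00563278]), 'finger_force': 0.0, 'width': 88.11826524103901}
```

View pics/top0.png

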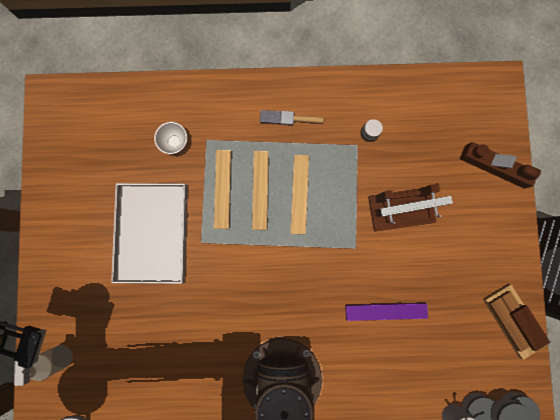

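View pics/side0.png

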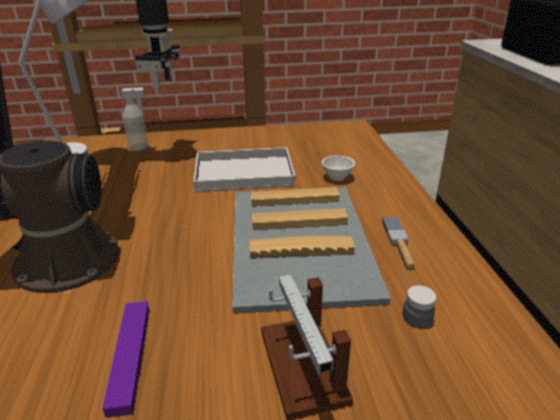

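Top view: board (203–357, 140–248) with three oak staves at (222,190), (260,190) and (300,195). The brush is at (290,117), so there is no fourth stave. The straightedge is on the rack at (417,206) and the tub at (149,233).

Lookalikes: purple bar (387,312) – not meant; plane (500,163) and wooden block (515,320) – neither is a stave; brush handle (308,120). The silver bar with hooks at (417,206) is the straightedge.

```bash
cat > h.py <<'E'
from plant import bot
import numpy as np, cv2
from scipy.spatial.transform import Rotation as R
def pix2w(px,z,n="top"):
    c=bot.get_calibration(n); V=c["view"]; px=np.atleast_2d(np.asarray(px,float))
    d=np.c_[(px[:,0]-c["cx"])/c["fx"],-(px[:,1]-c["cy"])/c["fy"],-np.ones(len(px))]@V[:3,:3]
    o=-V[:3,:3].T@V[:3,3]
    return o+d*((z-o[2])/d[:,2])[:,None]
def w2pix(p,n="top"):
    c=bot.get_calibration(n); q=np.atleast_2d(p)@c["view"][:3,:3].T+c["view"][:3,3]
    return np.c_[c["cx"]+c["fx"]*q[:,0]/-q[:,2],c["cy"]-c["fy"]*q[:,1]/-q[:,2]]
def shot(n,name=None):
    im=bot.camera(n)
    if name: cv2.imwrite(f"pics/{name}.png",cv2.cvtColor(im,cv2.COLOR_RGB2BGR))
    return im
def rect(mask,z):
    """largest blob -> world centre, long-axis angle (rad, mod pi), size"""
    out=[]
    for c in cv2.findContours(mask.astype(np.uint8),cv2.RETR_EXTERNAL,cv2.CHAIN_APPROX_NONE)[0]:
        if cv2.contourArea(c)<250: continue
        w=pix2w(c[:,0,:],z)[:,:2].astype(np.float32)
        (cx,cy),(a,b),an=cv2.minAreaRect(w); an=np.radians(an)
        if a<b: a,b,an=b,a,an+np.pi/2
        an=(an+np.pi/2)%np.pi-np.pi/2
        out.append((round(cx,1),round(cy,1),round(an,3),round(a),round(b)))
    return sorted(out,key=lambda o:-o[1])
def staves(im,z=40):
    hsv=cv2.cvtColor(im,cv2.COLOR_RGB2HSV); h,s,v=[hsv[...,i].astype(int) for i in range(3)]
    m=(h>10)&(h<28)&(s>70)&(v>160)
    return [r for r in rect(m,z) if 190<r[3]<270 and 30<r[4]<65]
def grey(im,lo,hi,smax,z,box):
    hsv=cv2.cvtColor(im,cv2.COLOR_RGB2HSV); m=(hsv[...,1]<smax)&(hsv[...,2]>=lo)&(hsv[...,2]<=hi)
    k=np.zeros_like(m); k[box[1]:box[3],box[0]:box[2]]=1
    return rect(m&k,z)
def ori(yaw):  # tool down, closing axis (tool y) at angle yaw in world
    y=np.array([np.cos(yaw),np.sin(yaw),0]); z=np.array([0,0,-1.]); x=np.cross(y,z)
    return R.from_matrix(np.c_[x,y,z]).as_quat()
E
python3 - <<'E'
from h import *
im=cv2.cvtColor(cv2.imread("pics/top0.png"),cv2.COLOR_BGR2RGB)
print("staves",staves(im))
print("bar",grey(im,150,255,60,130,(365,185,470,225)))
print("tub",grey(im,150,255,60,36,(100,170,195,290)))
print("board",grey(im,80,180,70,18,(198,135,365,255)))
for p in [(222,190),(417,206),(410,222),(433,187),(375,225)]: print(p,cv2.cvtColor(im[p[1]:p[1]+1,p[0]:p[0]+1],cv2.COLOR_RGB2HSV)[0,0])
for w in [(640,130,40),(640,10,40),(640,-300,119)]:
  for y in (0,np.pi/2,-np.pi/2): 
    q=bot.solve_ik(w,ori(y)); print(w,y,None if q is None else np.round(q,2))
a=cv2.imread("pics/top0.png")[170:240,355:465]; b=cv2.imread("pics/side0.png")[260:420,240:370]
cv2.imwrite("pics/crop0.png",np.hstack([cv2.resize(a,(440,280),interpolation=cv2.INTER_CUBIC),cv2.resize(b,(228,280))]))
E
```

```text
staves [(568.3, 165.9, np.float64(-0.041), 238, 45), (562.1, 51.6, np.float64(-0.051), 238, 45), (546.5, -68.0, np.float64(-0.079), 239, 46)]
bar [(502.9, -384.7, np.float64(-1.416), 200, 43)]
tub [(438.5, 389.1, np.float64(-0.034), 291, 210)]
board [(552.9, -9.0, np.float64(1.507), 470, 319)]
(222, 190) [ 17 125 215]
(417, 206) [ 21  13 196]
(410, 222) [  9 167  87]
(433, 187) [  9 171  88]
(375, 225) [  9 164 101]
(640, 130, 40) 0 [ 0.5   0.49 -0.25  0.   -0.83  2.64]
(640, 130, 40) 1.5707963267948966 [ 0.5   0.49 -0.25  0.   -0.83 -2.07]
(640, 130, 40) -1.5707963267948966 [ 0.5   0.49 -0.25  0.   -0.83  1.07]
(640, 10, 40) 0 [ 0.32  0.47 -0.28  0.   -0.82  2.82]
(640, 10, 40) 1.5707963267948966 [ 0.32  0.47 -0.28  0.   -0.82 -1.89]
(640, 10, 40) -1.5707963267948966 [ 0.32  0.47 -0.28  0.   -0.82  1.25]
(640, -300, 119) 0 [-0.16  0.48 -0.04  0.   -1.04 -2.98]
(640, -300, 119) 1.5707963267948966 [-0.16  0.48 -0.04  0.   -1.04 -1.41]
(640, -300, 119) -1.5707963267948966 [-0.16  0.48 -0.04  0.   -1.04  1.73]
```

View pics/crop0.png

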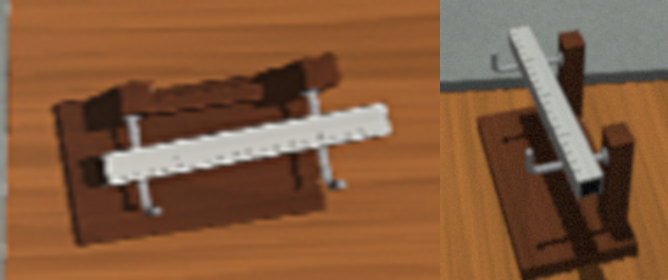

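The crop confirms it: an aluminium bar across two steel hooks, with posts on the far side. The hook tips are at about px (393.5,222.5) and (439.5,216), and the post tops at about (389,194) and (434.5,187.5).

```bash
cat >> h.py <<'E'
def barpose(im,z,box,lo=150,smax=60):
    hsv=cv2.cvtColor(im,cv2.COLOR_RGB2HSV); m=((hsv[...,1]<smax)&(hsv[...,2]>=lo)).astype(np.uint8)
    k=np.zeros_like(m); k[box[1]:box[3],box[0]:box[2]]=1
    m=cv2.morphologyEx(m*k,cv2.MORPH_OPEN,np.ones((5,5),np.uint8))
    return rect(m,z)
E
python3 - <<'E'
from h import *
im=cv2.cvtColor(cv2.imread("pics/top0.png"),cv2.COLOR_BGR2RGB)
print("bar",barpose(im,130,(365,185,470,225)))
print("bar corners",pix2w([(381.3,212.1),(452.2,199.9)],130).round(1))
t=pix2w([(393.3,222.6),(439.3,216)],131)[:,:2]; p=pix2w([(388.8,194),(434.5,187.5)],130)[:,:2]
print(t,p, np.linalg.norm(t[0]-t[1]),np.linalg.norm(p[0]-p[1]))
d=(t[0]-t[1]+p[0]-p[1]); d/=np.linalg.norm(d); rx=np.array([d[1],-d[0]]) ; print("rack y ang",np.arctan2(d[1],d[0]),"rx",rx)
mt,mp=t.mean(0),p.mean(0); print("tip->post",np.linalg.norm(mp-mt),"seat",mt+(34/80)*(mp-mt))
for q in [(568,166),(562,52),(546,-68)]: print(q,w2pix([*q,40]).round(1),w2pix([*q,40],"side").round(1))
E
```

```text
bar [(492.3, -387.1, np.float64(-1.417), 199, 21)]
bar corners [[ 476.6 -288.2  130. ]
 [ 505.2 -487.2  130. ]]
[[ 446.4051794  -319.54210748]
 [ 461.20971723 -447.95147712]] [[ 526.69421087 -311.75631002]
 [ 541.4429001  -440.30540524]] 129.25997273788875 129.39240207161825
rack y ang 1.6853048900243899 rx [0.99345106 0.11425848]
tip->post 80.63114145216508 seat [ 487.91841886 -380.46752006]
(568, 166) [[221.7 188.7]] [[294.2 192.3]]
(562, 52) [[259.5 189.7]] [[299.  214.1]]
(546, -68) [[299.4 193.8]] [[300.9 241.8]]
```

```bash
cat >> h.py <<'E'
def st(): 
    s=bot.read_state(); return round(s["t"],1),s["tcp_pos"].round(1),s["contact_force"].round(1),round(s["width"],1),round(s["finger_force"],1)
E
python3 - <<'E'
from h import *
o=ori(0.154-np.pi); b=[491.3,-387.4]
bot.move_gripper(60,30)
bot.move_ptp([*b,220],o); print(st(),bot.read_state()["joint_pos"].round(2))
bot.line_to([*b,111],120); print(st())
bot.move_gripper(10,35); print(st())
bot.line_to([*b,215],120); print(st())
im=shot("top"); shot("side","lift")
print(staves(im))
E
```

```text
(4.5, array([ 491.7, -386.9,  220. ]), array([-0.8,  1. ,  0.4]), 59.8, 0.0) [-0.36  0.28 -0.11 -0.   -1.18  0.51]
(5.6, array([ 491.8, -387.7,  111.8]), array([ 1.1, -0.3,  1.2]), 60.1, 0.0)
(6.3, array([ 491.4, -387.4,  111.1]), array([-0.1, -0.3,  0.8]), 21.7, 35.0)
(7.3, array([ 490.8, -387.1,  214. ]), array([-0.1,  0.2, -1.9]), 21.8, 35.0)
[(568.3, 165.5, np.float64(-0.041), 238, 45), (562.1, 50.9, np.float64(-0.045), 238, 45), (546.0, -68.0, np.float64(-0.079), 240, 46)]
```

View pics/lift.png

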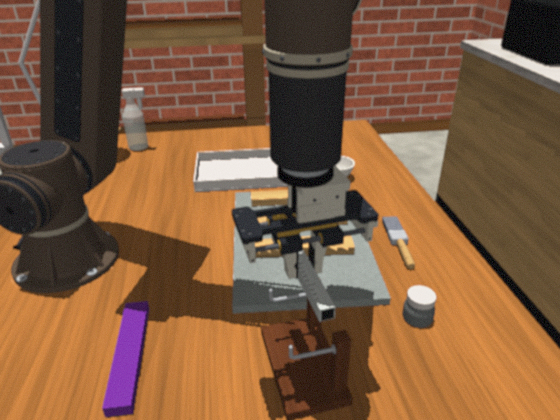

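The bar is held squarely, its near end at about px (325,310) and clear of the hooks. All three staves are unmoved.

```bash
cat >> h.py <<'E'
def avg(n=6):
    S=[]
    for _ in range(n): bot.pause(0.02); S.append(bot.read_state())
    return np.mean([s["tcp_pos"][2] for s in S]),np.mean([s["contact_force"][2] for s in S])
def down(p,z,zmin,step,fmax,log=None):
    _,f0=avg(8)
    while z>zmin:
        z-=step; bot.line_to([*p,z],20); za,f=avg(4)
        if log is not None: log.append((round(z,1),round(za,1),round(f-f0,1)))
        if f-f0>fmax: break
    return z
def yaw(a):
    return (a-np.pi/2)
def lay(s):
    p=np.array(s[:2]); o=ori(yaw(s[2]))
    bot.move_ptp([*p,105],o); print("over",st())
    bot.line_to([*p,51],100); z=down(p,50,39,1,4); print("laid at",z,st())
    bot.move_gripper(38); print("rel",st())
    bot.line_to([*p,100],120); return z
def press(s,d=85,ztop=72):
    p=np.array(s[:2]); u=np.array([np.cos(s[2]),np.sin(s[2])]); bot.move_gripper(0)
    for e in (-1,1):
        q=p+e*d*u; L=[]
        bot.line_to([*q,85],150); bot.line_to([*q,ztop],80)
        z=down(q,ztop-4,55,0.5,15,L); bot.pause(0.3); print("near" if e<0 else "far",z,st(),"\n",L)
        bot.line_to([*q,ztop],60); bot.line_to([*q,85],120)
def regrip(s,z,force=35):
    p=np.array(s[:2]); bot.move_gripper(40)
    bot.line_to([*p,95],150); bot.line_to([*p,z],90); bot.move_gripper(10,force); print("regrip",st())
    bot.line_to([*p,105],120); print("up",st())
E
python3 - <<'E'
from h import *
bot.line_to([491,-340,215],120)
s=(568.3,165.6,-0.041)
bot.move_ptp([530,-150,180],ori(yaw(-0.041)))
z=lay(s); shot("side","laid1"); press(s)
print(st())
E
```

```text
over (10.1, array([568.6, 164.6, 105.3]), array([-0.1, -0.3, -1.7]), 21.6, 35.0)
laid at 42 (13.5, array([568.5, 165.7,  43.1]), array([-3.5,  0.3,  9.4]), 21.7, 35.0)
rel (14.1, array([568.3, 165.6,  41.9]), array([-0.2,  0.3,  0. ]), 37.8, 0.0)
near 61.0 (21.6, array([483.5, 169.1,  62.2]), array([-6.2, -1.8, 16.6]), 0.0, 8.0) 
 [(67.5, np.float64(67.5), np.float64(0.1)), (67.0, np.float64(67.0), np.float64(-0.1)), (66.5, np.float64(66.5), np.float64(-0.2)), (66.0, np.float64(66.0), np.float64(-0.1)), (65.5, np.float64(65.5), np.float64(-0.2)), (65.0, np.float64(65.0), np.float64(0.2)), (64.5, np.float64(64.5), np.float64(-0.4)), (64.0, np.float64(64.0), np.float64(-0.2)), (63.5, np.float64(63.5), np.float64(-0.4)), (63.0, np.float64(63.0), np.float64(-0.4)), (62.5, np.float64(62.5), np.float64(-0.0)), (62.0, np.float64(62.3), np.float64(5.2)), (61.5, np.float64(62.3), np.float64(10.9)), (61.0, np.float64(62.2), np.float64(16.0))]
far 60.0 (29.4, array([653.3, 162.1,  62.2]), array([-6.3, -0.6, 17. ]), 0.8, 8.5) 
 [(67.5, np.float64(67.4), np.float64(0.0)), (67.0, np.float64(67.0), np.float64(-0.2)), (66.5, np.float64(66.5), np.float64(0.0)), (66.0, np.float64(66.0), np.float64(-0.8)), (65.5, np.float64(65.5), np.float64(-0.2)), (65.0, np.float64(65.0), np.float64(-0.5)), (64.5, np.float64(64.5), np.float64(-0.8)), (64.0, np.float64(64.0), np.float64(-0.4)), (63.5, np.float64(63.5), np.float64(-0.3)), (63.0, np.float64(63.0), np.float64(-0.4)), (62.5, np.float64(62.5), np.float64(-0.2)), (62.0, np.float64(62.4), np.float64(3.7)), (61.5, np.float64(62.3), np.float64(7.9)), (61.0, np.float64(62.3), np.float64(10.9)), (60.5, np.float64(62.3), np.float64(13.8)), (60.0, np.float64(62.3), np.float64(16.5))]
(30.0, array([653.8, 162.4,  85.4]), array([-0.4,  0.8, -1. ]), 0.5, 0.0)
```

View pics/laid1.png

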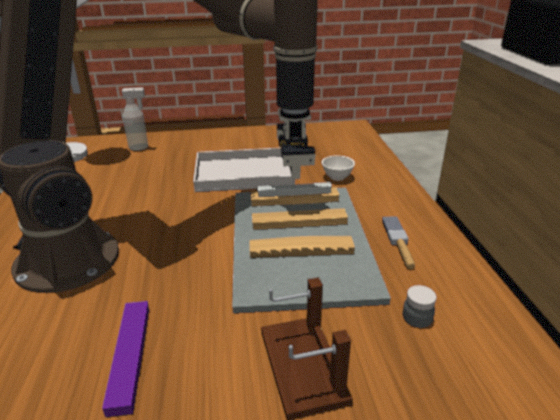

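Stave 1 is flat: both ends stop hard at 62.3 mm with no dip. The side picture shows the bar centred along stave 1, at about px (295,190).

Run:
```python
from h import *
s=(568.3,165.6,-0.041)
regrip(s,43)
bot.move_ptp([480,-330,150],ori(yaw(-0.041))); print(st())
im=shot("top","hold1"); print(staves(im))
```

```text
regrip (32.7, array([568.5, 165.8,  43.5]), array([-0.7, -0.1,  2.8]), 21.7, 35.0)
up (33.4, array([567.7, 165.4, 104.3]), array([-0.3,  0.3, -1.7]), 21.8, 35.0)
(35.2, array([ 480.5, -329.3,  149.9]), array([-0.1, -0.6, -1.4]), 21.7, 35.0)
[(568.3, 165.6, np.float64(-0.042), 238, 45), (562.1, 51.0, np.float64(-0.045), 238, 45), (546.0, -68.0, np.float64(-0.079), 240, 46)]
```

View pics/hold1.png

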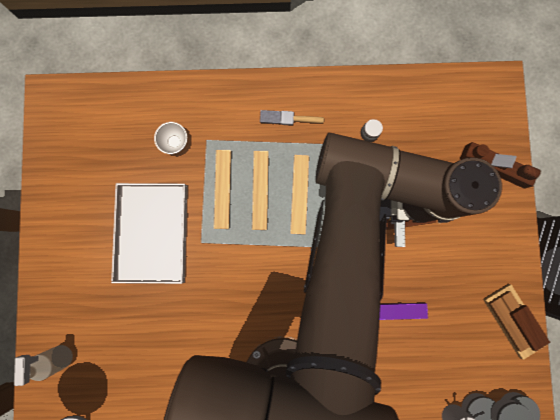

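The three staves are clear and unmoved. The held bar's near end shows at px (400,247). Now stave 2.

Run:
```python
from h import *
print("near end",pix2w((400.5,247.5),169).round(1))
s=(562.1,51.0,-0.045)
bot.move_ptp([562,51,120],ori(yaw(s[2])))
z=lay(s); press(s)
regrip(s,z+1)
bot.move_ptp([480,-330,150],ori(yaw(-0.041))); print(st())
im=shot("top"); print(staves(im))
```

```text
near end [[ 377.4 -324.2  169. ]]
over (37.0, array([561.3,  49.7, 104.2]), array([ 0.3, -0.3, -1.6]), 21.7, 35.0)
laid at 43 (40.0, array([562.3,  51. ,  43.5]), array([-2.3,  0.5,  6. ]), 21.6, 35.0)
rel (40.6, array([562.1,  51. ,  42.9]), array([-0.3,  0.2, -0.6]), 37.6, 0.0)
near 61.0 (48.0, array([477.3,  54.8,  62.2]), array([-6.2,  0.7, 18.3]), 0.6, 8.6) 
 [(67.5, np.float64(67.5), np.float64(-0.5)), (67.0, np.float64(67.0), np.float64(-0.6)), (66.5, np.float64(66.5), np.float64(-0.5)), (66.0, np.float64(66.0), np.float64(-0.2)), (65.5, np.float64(65.5), np.float64(0.2)), (65.0, np.float64(65.0), np.float64(-0.1)), (64.5, np.float64(64.5), np.float64(-0.1)), (64.0, np.float64(64.0), np.float64(-0.4)), (63.5, np.float64(63.5), np.float64(-0.6)), (63.0, np.float64(63.0), np.float64(0.0)), (62.5, np.float64(62.5), np.float64(-0.3)), (62.0, np.float64(62.3), np.float64(5.0)), (61.5, np.float64(62.3), np.float64(11.6)), (61.0, np.float64(62.2), np.float64(16.9))]
far 60.0 (55.9, array([647.2,  47.2,  62.2]), array([-6.8,  0.8, 17.6]), 0.6, 9.0) 
 [(67.5, np.float64(67.4), np.float
[... 339 characters left out ...]
, np.float64(-0.0)), (63.0, np.float64(63.0), np.float64(-0.5)), (62.5, np.float64(62.5), np.float64(0.1)), (62.0, np.float64(62.4), np.float64(4.5)), (61.5, np.float64(62.3), np.float64(8.3)), (61.0, np.float64(62.3), np.float64(11.5)), (60.5, np.float64(62.3), np.float64(14.7)), (60.0, np.float64(62.3), np.float64(17.9))]
regrip (59.2, array([562.4,  51.1,  44.6]), array([-1.1,  0.1,  4. ]), 21.9, 35.0)
up (59.9, array([561.5,  50.9, 104.3]), array([ 0.3,  0. , -2. ]), 21.7, 35.0)
(61.3, array([ 480.4, -329.3,  149.7]), array([ 0.6,  0.4, -1.9]), 21.7, 35.0)
[(568.3, 165.6, np.float64(-0.042), 238, 45), (554.5, -2.1, np.float64(-0.03), 237, 45), (546.0, -68.0, np.float64(-0.079), 240, 46)]
```

Stave 2 is flat too. It was knocked afterwards to y≈-2, but it still lies on the board. Now stave 3.

Run:
```python
from h import *
s=(546.0,-68.0,-0.079)
bot.move_ptp([546,-68,120],ori(yaw(s[2])))
z=lay(s); press(s)
regrip(s,z+1)
bot.move_ptp([480,-330,180],ori(yaw(-0.041))); print(st())
im=shot("top","hold3"); print(staves(im))
```

```text
over (62.7, array([545. , -69.3, 104.3]), array([ 0.3,  0.5, -1.4]), 21.8, 35.0)
laid at 47 (64.5, array([546.2, -68. ,  47.5]), array([-1.8,  1.1,  5.1]), 22.0, 35.0)
rel (65.0, array([546. , -68. ,  46.9]), array([-0.2,  0.5,  0.9]), 37.7, 0.0)
near 61.0 (72.4, array([461.3, -61.3,  62.1]), array([-5.4,  1.7, 15.8]), 0.5, 8.3) 
 [(67.5, np.float64(67.5), np.float64(-0.2)), (67.0, np.float64(67.0), np.float64(-0.3)), (66.5, np.float64(66.5), np.float64(-0.3)), (66.0, np.float64(66.0), np.float64(-0.1)), (65.5, np.float64(65.5), np.float64(-0.4)), (65.0, np.float64(65.0), np.float64(0.5)), (64.5, np.float64(64.5), np.float64(0.7)), (64.0, np.float64(64.0), np.float64(0.4)), (63.5, np.float64(63.5), np.float64(0.5)), (63.0, np.float64(63.0), np.float64(0.8)), (62.5, np.float64(62.5), np.float64(0.6)), (62.0, np.float64(62.3), np.float64(5.1)), (61.5, np.float64(62.2), np.float64(10.7)), (61.0, np.float64(62.1), np.float64(15.8))]
far 60.0 (80.3, array([631. , -74.7,  62.2]), array([-5.5,  2.5, 18.5]), 0.3, 9.0) 
 [(67.5, np.float64(67.4), np.float64(0.2)), (67.0, np.float64(67.0), np.
[... 297 characters left out ...]
5), np.float64(0.5)), (63.0, np.float64(63.0), np.float64(0.7)), (62.5, np.float64(62.6), np.float64(1.6)), (62.0, np.float64(62.4), np.float64(5.5)), (61.5, np.float64(62.3), np.float64(8.2)), (61.0, np.float64(62.3), np.float64(11.9)), (60.5, np.float64(62.2), np.float64(14.5)), (60.0, np.float64(62.2), np.float64(18.4))]
regrip (83.6, array([546.3, -67.9,  48.5]), array([-1.2,  0.5,  3.8]), 21.6, 35.0)
up (84.2, array([545.4, -68. , 104.4]), array([-0.2, -0.2, -2.1]), 22.0, 35.0)
(85.3, array([ 480. , -329.2,  179.2]), array([-0.3,  0.2, -1.7]), 21.9, 35.0)
[(568.3, 165.6, np.float64(-0.042), 238, 45), (554.5, -2.1, np.float64(-0.03), 237, 45), (546.0, -68.0, np.float64(-0.079), 240, 46)]
```

View pics/hold3.png

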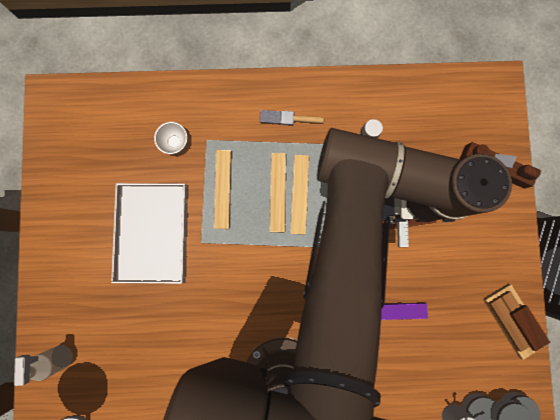

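Stave 3 rocks: about 0.7 N from 65 mm down to 62.4 mm at both ends, then a hard stop, and it lay about 4 mm higher. Staves 1 and 2 are flat. I'll hang the bar on the hooks (seat 488,-380.5).

Run:
```python
from h import *
o=ori(0.114-np.pi); b=[488,-380.5]
bot.line_to([480,-330,220],120)
bot.move_ptp([*b,220],o); print(st())
bot.line_to([*b,119],100); z=down(b,119,108,1,4); print(z,st())
bot.move_gripper(50); print(st())
bot.line_to([*b,220],120)
bot.move_ptp([500,150,250],ori(yaw(-0.08))); print(st())
im=shot("top"); a=im[160:240,355:475]; b=shot("side")[240:420,230:380]
cv2.imwrite("pics/hung.png",cv2.cvtColor(np.hstack([cv2.resize(a,(480,320)),cv2.resize(b,(267,320))]),cv2.COLOR_RGB2BGR))
print(barpose(im,130,(365,185,470,225)),staves(im))
```

```text
(87.0, array([ 487.8, -380.3,  219.4]), array([ 0.3,  0.6, -2.4]), 21.6, 35.0)
113 (90.2, array([ 488.1, -380.6,  113.5]), array([-1.1,  1.3,  4.5]), 21.7, 35.0)
(90.9, array([ 488. , -380.5,  113. ]), array([-0. , -0.7, -0.4]), 50.0, 0.0)
(93.9, array([500.2, 149.4, 249.9]), array([-0.3,  0.6,  0.2]), 50.0, 0.0)
[(488.0, -379.7, np.float64(-1.459), 200, 22)] [(554.5, -2.1, np.float64(-0.03), 237, 45), (546.0, -68.0, np.float64(-0.079), 240, 46)]
```

View pics/hung.png

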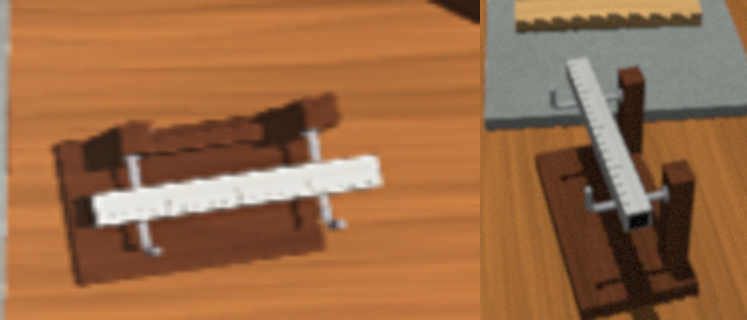

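The bar rests across both hooks, within 1 mm of the seat. Stave 3 has too little gap to stave 2 for a finger. I'll slide the closed fingers (19 mm side) into the wider far part of the gap and nudge stave 3 to the right.

Run:
```python
from h import *
S2=(554.5,-2.1,-0.03); S3=(546,-68,-0.079)
mid=lambda x: ((S2[1]+np.tan(S2[2])*(x-S2[0]))+(S3[1]+np.tan(S3[2])*(x-S3[0])))/2
x=635; y=mid(x); o=ori(-0.055-np.pi)
bot.move_gripper(0)
bot.move_ptp([x,y,90],o); print(y,st())
_,f0=avg(8)
bot.line_to([x,y,50],100); bot.line_to([x,y,26],30); print(st())
bot.line_to([x,y-14,26],40); print(st())
bot.line_to([546,-58,26],60); print(st())
bot.line_to([480,-58,26],60); bot.line_to([546,-65,26],60); bot.line_to([546,-50,26],60); print(st())
bot.line_to([546,-50,120],120)
bot.move_ptp([450,300,200],ori(-np.pi/2)); print(st())
im=shot("top","pushed"); print(staves(im), staves(im,43))
```

```text
-39.780694095728954 (96.0, array([635.3, -39.3,  90.6]), array([-0.8,  0.1,  0.7]), 0.7, 0.0)
(97.7, array([635.1, -39.8,  26.1]), array([ 0.6, -0.5,  0.4]), 0.3, 0.0)
(98.2, array([634.9, -54.2,  26. ]), array([ 0.6,  0.1, -0.1]), 0.3, 0.0)
(99.8, array([546.1, -58. ,  25.9]), array([-0.6,  0.5, -0. ]), 0.4, 0.3)
(102.7, array([546. , -49.4,  26.1]), array([-0.1, -1.1, -0.9]), 0.5, 0.0)
(105.0, array([450.1, 299.3, 199.5]), array([ 0.3, -0.7, -0.1]), 0.6, 0.0)
[(568.5, 165.6, np.float64(-0.042), 238, 45), (554.5, -2.1, np.float64(-0.03), 237, 45), (525.9, -97.6, np.float64(-0.127), 241, 47)] [(568.0, 165.3, np.float64(-0.042), 237, 45), (554.1, -2.1, np.float64(-0.03), 237, 45), (525.6, -97.4, np.float64(-0.127), 240, 47)]
```

View pics/pushed.png

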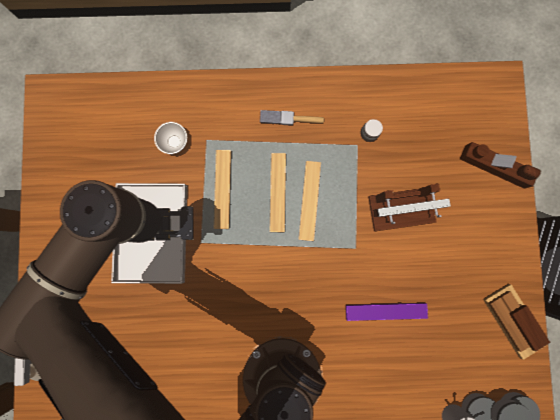

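Stave 3 now lies clear at px (310,201). I'll pick it up and lay it in the tub.

Run:
```python
from h import *
p=[525.7,-97.5]; o=ori(yaw(-0.127))
bot.move_gripper(64,40)
bot.move_ptp([*p,110],o); bot.line_to([*p,22],100); print(st())
bot.move_gripper(20,45); print(st())
bot.line_to([*p,110],100); print(st())
t=[437,347]; o2=ori(yaw(-0.034))
bot.move_ptp([*t,110],o2); print(st())
bot.line_to([*t,24],100); print(st()); z=down(t,24,8,1,4); print(z,st())
bot.move_gripper(54); print(st())
bot.line_to([*t,150],100)
bot.move_ptp([500,-250,250],ori(-np.pi/2)); print(st())
im=shot("top","end"); shot("side"); print(staves(im),staves(im,28)); print(barpose(im,130,(365,185,470,225)))
```

```text
(108.8, array([526.2, -97.4,  22.5]), array([-0.7, -0.7, -0.1]), 63.9, 0.0)
(109.3, array([525.9, -97.5,  22.4]), array([-0.8, -0.2,  4.1]), 43.5, 45.0)
(110.3, array([525.2, -97.5, 109.3]), array([ 0.7,  0. , -1.9]), 43.7, 45.0)
(112.0, array([437.3, 346.2, 109.9]), array([ 0.5, -0.5, -1.2]), 43.8, 45.0)
(113.0, array([437.4, 347.4,  24.5]), array([ 0. , -0.3, -1.8]), 43.7, 45.0)
9 (117.9, array([437.1, 347.1,   9.4]), array([-1.6, -0.3,  6.2]), 43.7, 45.0)
(118.3, array([437. , 347. ,   8.9]), array([-0.2, -0.3,  0.1]), 53.6, 0.0)
(122.1, array([ 500.3, -249.3,  249.8]), array([0.1, 0.2, 0.2]), 54.3, 0.0)
[(568.3, 165.6, np.float64(-0.042), 238, 45)] [(570.1, 167.1, np.float64(-0.042), 241, 46)]
[]
```

View pics/end.png

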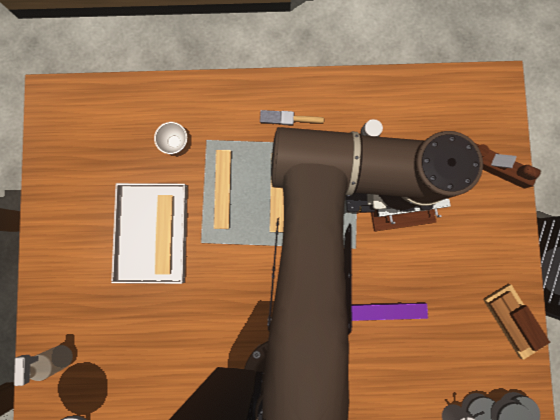

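Stave 3 lies flat in the tub at px (164,235). I'll move the arm back to its start, check and hand in.

Run:
```python
from h import *
bot.move_joints([1.56,0.359,0.012,0,-1.224,-0.288])
im=shot("top"); r=staves(im); b=barpose(im,130,(365,185,470,225)); print(r,b,st())
if len(b)==1 and abs(b[0][0]-488)<4 and abs(b[0][1]+380)<5 and any(abs(q[1]+2)<150 for q in r): print(bot.close_job())
```

```text
[(526.8, 623.4, np.float64(1.543), 266, 33), (437.5, 343.3, np.float64(-0.037), 233, 46), (568.3, 165.9, np.float64(-0.041), 238, 45), (554.5, -2.1, np.float64(-0.03), 237, 45)] [(488.1, -379.4, np.float64(-1.456), 199, 21)] (125.5, array([199.5, 644.9, 226.4]), array([-0. , -0.6,  0.5]), 53.7, 0.0)
the job is handed in; nothing more can be done
None
```

The job is handed in at 125.5 s of the 210 s allowed: staves 1 and 2 are flat and stay on the pressing board, stave 3 rocked and lies in the white tub, and the straightedge is back across both hooks; stave 2 was knocked about 5 cm aside after its check, and I left it there.

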